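# Dispense one screw lid and slide it onto its pad

### The job

Press the plunger of the lid dispenser all the way down once and let it come up again, so that a single lid is pushed out at the front. Then, with the fingertips, slide that lid along the worktop until all of it lies on the round white pad, and take the hand away. Nothing is to be picked up: the lid stays flat on the worktop, the other lids stay in the dispenser, and everything else on the bench stays where it is.

Things in the scene. Friction and masses are not known exactly. Their poses are not given: they have to be found in the camera images.
- lid_dispenser: Lid dispenser fixed to the worktop. Origin on the worktop under the middle of the magazine; -x points out of the outlet, +z up. Aluminium magazine, x and y -35 to +35 mm, 58 high, open at the top, holds four lids; outlet 15 high below its front lips; grey housing behind it, x 35 to 109, y -41 to 41, 62 high (feet 9 high reach y +-59). The outlet looks roughly towards the robot.
- plunger (a joint): Plunger travel in m: 0 up, 0.028 fully down. Its slide pushes the lowest lid out, 2.6 mm per mm of travel after the first 2 mm; released, it comes up by itself within a second, the slide goes back and the stack drops by one lid. A second press would eject a second lid. Sprung: about 2 N to start, 6 N fully down, and 4 N more per 0.1 m/s.
- plunger_top (a point): Centre of the top face of the plunger's round black cap, 40 mm across, 10 mm thick; 110 mm above the worktop when up, 82 mm when down. It goes straight down. It stands on the housing, 71.5 mm along the dispenser's +x.
- lid_1_center (a point): Centre (half-way up) of the lowest lid, the one that is ejected: flat red screw lid, 58 mm across, 12 mm high (they stack at 11.5 mm), about 15 g, flat on the worktop. After a full stroke its centre lies 68 mm from the dispenser's origin along -x, the lid wholly outside (about 4 mm clear of the magazine).
- lid_2_center (a point): Centre of the second lid of the stack, same size; drops 11.5 mm to the worktop once the plunger is up again.
- lid_3_center (a point): Centre of the third lid of the stack, same size.
- lid_4_center (a point): Centre of the top lid of the stack, same size.
- lid_pad: Round white pad, 110 mm across, paper-thin and stuck flat to the worktop, so a lid slides over its edge freely; origin at its centre. It lies to the left or the right in front of the dispenser.
- pocket_balance: Bystander: flat black pocket balance, 66 x 118 x 14 mm (118 along its y), lying loose on the side opposite the pad; origin at the centre of its underside.
- open_cup: Bystander: empty open cup, 58 mm across, 60 mm high, loose, standing next to the pad on the robot's side; origin at the centre of its underside.
- dropper_bottle: Bystander: dropper bottle, 33 mm across, 73 mm high, loose, to the left of the dispenser's housing; origin at the centre of its underside.
- small_vial: Bystander: small vial, 26 mm across, 48 mm high, loose, to the right of the dispenser's housing; origin at the centre of its underside.
- marker_pen: Bystander: marker pen, 134 mm long, 12 mm thick, lying loose well to the left of the dispenser; origin at the middle of its underside.
- lid_1: The same lowest lid; origin at the centre of its underside.
Not all that is in view belongs to the job. What is shaped like the part that bears lid_4_center but black is not meant.

How it is judged:
On the way, in this order (a step that is already met when the one before it is completed fails the run):
1. the plunger is pressed fully down and the lowest lid is pushed out (value of joint plunger above 0.025 m and x of lid_1_center in the frame of lid_dispenser below -0.058 m), for 0.1 s.
2. the plunger is up again, the lid lies outside and the next one has dropped into its place (value of joint plunger below 0.004 m and x of lid_1_center in the frame of lid_dispenser below -0.058 m and height (world z) of lid_2_center below 0.01 m), for 0.1 s.
At the end, for the whole second after the job is handed in: The ejected lid lies flat and at rest with all of it on the white pad (centre within 28 mm of the pad's centre); the plunger is up (within 4 mm) and the other three lids are still in the magazine, the lowest on the worktop (horizontal distance between lid_1_center and lid_pad below 0.028 m and height (world z) of each of lid_1_center, lid_2_center below 0.01 m and angle between lid_1_center's own z axis and vertical below 0.1 rad and linear speed of lid_1 below 0.01 m/s and value of joint plunger below 0.004 m and not (horizontal distance between lid_2_center and lid_dispenser above 0.012 m) and not (horizontal distance between lid_3_center and lid_dispenser above 0.012 m) and not (horizontal distance between lid_4_center and lid_dispenser above 0.012 m)); the robot touches nothing.
It fails at once if the ejected lid is lifted off the worktop (more than 20 mm) (height (world z) of lid_1_center above 0.026 m).
It fails at once if another lid leaves the magazine: a second one is ejected (12 mm off the axis) or the stack is lifted (10 mm) (horizontal distance between any of lid_2_center, lid_3_center, lid_4_center and lid_dispenser above 0.012 m or height (world z) of lid_2_center above 0.028 m or height (world z) of lid_3_center above 0.0395 m or height (world z) of lid_4_center above 0.051 m).
It fails at once if a bystander is moved by more than 20 mm or tipped over (distance of any of pocket_balance, open_cup, dropper_bottle, small_vial, marker_pen from where it was at the start of the episode above 0.02 m or angle between any of pocket_balance, open_cup, dropper_bottle, small_vial's own z axis and vertical above 0.4 rad).
It also fails if it takes over 67 s, if anything falls off the work surface, if the arm or the gripper's body presses on something with over 40 N, if the wrist force passes 120 N, or if a joint passes its speed limit or range.

### The arm

A 7-joint arm with a two-finger parallel gripper is mounted at the origin on a cart in front of the work surface, level with it; the furniture and walls round the work are solid. World frame = base frame: x ahead of the robot, y to its left, z up, the work surface at z = 0. Lengths are in m, angles in rad, forces in N, time in s.
With the tool pointing down it reaches from about 0.35 to 0.775 m from the base axis. Payload 3.1 kg.
Tool frame: the origin (TCP) lies between the finger pads; the fingertips stand 14 mm ahead of it and the grasp point (between the pads) lies 5 mm behind it; z points along the fingers, y is the direction in which the jaws open and shut (so a half turn about z gives the same grasp; the last joint's range is limited). The gripper opens to 85 mm and grips with 20 to 120 N. Pads are 22 mm wide; open, the fingers measure 114 mm over their backs; the gripper's body (76 mm by 85 mm) begins 54 mm behind the grasp point. The pads swing forward as they close: fully open they stand 13 mm farther back than shut.
Start: joints at [-1.167, 0.311, 0.014, 1.512, -0.004, 1.319, -0.027], TCP at [0.237, 0.496, 0.245] pointing down, gripper open.
Joint ranges: [-2.7, 2.7], [-0.3, 1.91], [-1.27, 1.3], [0.12, 2.57], [-1.44, 4.58], [0.2, 2.03], [-3.05, 3.05]. Speed limits (rad/s): [2.79, 2.79, 3.14, 3.14, 3.14, 3.14, 3.14].

### API

Orientations are given as a 3x3 rotation matrix whose columns are the frame's x, y, z axes.
In Python, from workcell import sensors, optics, env, finder gives the robot as it stands.
- The arm moves only by the shell command python3 -m handwheel 'ROWS' [OPENING] [FORCE]. ROWS is JSON, a list that holds one entry, the list of rows, each a list of 4 numbers: the shift along the tool's x, y, z in cm, then the turn about the tool's z in degrees. A call has 1 to 8 rows; each row shifts and turns the commanded pose from where the row before left it, along the tool's axes as they then stand; what a row does not reach is not made up. A row lasts 1/10 s, in which the tool goes at most 50 mm and 8.59 degrees, less where a joint would pass 70% of its speed; a pose out of reach is approached as far as the arm can. A call is refused whole if a number of a shift passes 5 or a number of a turn 8.59, either way. A call with a gripper value outside its range is refused whole. OPENING is the opening, from 0 (shut) to 1 (fully open), set as the call begins (- or left out, the last holds). The fingers move at their own pace and stop on an object; FORCE is the grip in N (left out, the last holds). Time passes only in rows, so rows that do not move let the fingers close. It gives the time, the measured TCP pose, the force and the opening at its end, in the units of the state.
- sensors.read_state(): the state, without advancing time (a new reading comes with each control period).
- optics.read_camera(name): name is "scene" or "top" or "wrist"; returns (picture, depth): 420x560x3 uint8, blue, green, red; 420x560 float32, m along the optical axis (not along the pixel's ray), 0 where there is no reading.
- optics.calibration(name): a dict with "mtx" (3x3 intrinsics, pixels), "R" (3x3) and "t" (3): a world point X has camera coordinates R X + t; the wrist camera has in their place "mount" (4x4, takes a point from camera to tool coordinates, whose origin is the TCP and whose axes are the flange's). Camera axes: x right, y down, z forward; pixel columns grow to the right and rows downward; lengths in m; the calibration is good to about 2 mm. A picture is of the moment at which its call begins: read the wrist's pose just before it. calibration takes no time and is no camera call.
- env.sign_off(): hands the job in, once; it reports no verdict.
Trained networks look in the newest picture that a camera, given by its name, has taken for a name from the list of things; names that differ only in an ending like _2 or _b are one class to them, and where a whole thing is asked for, a point or a joint stands for the part that bears it (a point fixed in the world has none). Each returns a list of dicts, best first, with "confidence" (0 to 1); they miss things now and then, are a little off and sometimes report something else, mostly with a low value. They report only what shows in the picture. A call takes as long as a camera call. They do not tell look-alikes from the thing itself.
- finder.look_for(camera, thing): "rect" ([centre column, centre row, width, height] in pixels, round what is visible of it).
- finder.trace(camera, thing): "mask" (420x560 bool, what is visible of it) and "rect" ([centre column, centre row, width, height] in pixels, round what is visible of it).
The state is a dict: "time_s": time; "q": joint angles; "joint_vel": joint speeds; "joint_efforts": joint torques, N m; "tcp_pos": TCP position; "tool_rot": TCP orientation; "wrist_force": force on the tool from outside, world axes, zero at the start; "moment": the same for the moment, N m; "opening": finger opening in m.
Only numpy, scipy, OpenCV 4.12 (cv2) and the standard library are available. Lean on these libraries where they do the work, as an engineer would, in place of code of your own. Each camera call takes 0.05 s, during which the arm holds its last target.

## Working session

There is one attempt and no reset: what is moved stays moved. The work goes in short steps, Python scripts to look and compute and a shell command to move; the robot and the scene stay as the last step left them, time stands still between calls to the robot, and variables do not carry over. Pictures are saved under pics/ and viewed, and the job is handed in when it is done.

```bash
ls; mkdir -p pics; python3 - <<'E'
from workcell import sensors, optics
import cv2,numpy as np
s=sensors.read_state()
print(s['time_s'],s['tcp_pos'],np.round(s['tool_rot'],3).tolist(),s['opening'])
for n in("scene","top"):
    p,d=optics.read_camera(n); cv2.imwrite(f"pics/{n}0.png",p); np.save(f"pics/{n}0.npy",d)
    c=optics.calibration(n); print(n,np.round(c['mtx'],1).tolist(),np.round(c['R'],3).tolist(),c['t'])
E
```

```text
pics
0.0 [0.2368252  0.49561249 0.24419286] [[-0.902, 0.431, -0.001], [0.431, 0.902, -0.002], [-0.0, -0.002, -1.0]] 0.08553437527718478
scene [[491.7, 0.0, 277.6], [0.0, 491.7, 206.4], [0.0, 0.0, 1.0]] [[-0.82, -0.572, -0.014], [-0.296, 0.444, -0.846], [0.49, -0.689, -0.534]] [0.42039592 0.22110879 1.22919746]
top [[452.8, 0.0, 269.5], [0.0, 452.8, 215.5], [0.0, 0.0, 1.0]] [[-0.019, -1.0, -0.021], [-0.992, 0.021, -0.122], [0.122, 0.019, -0.992]] [0.03413858 0.50704488 1.16598622]
```

View pics/top0.png

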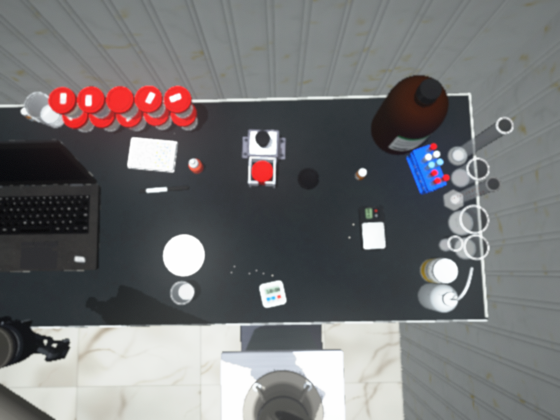

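View pics/scene0.png

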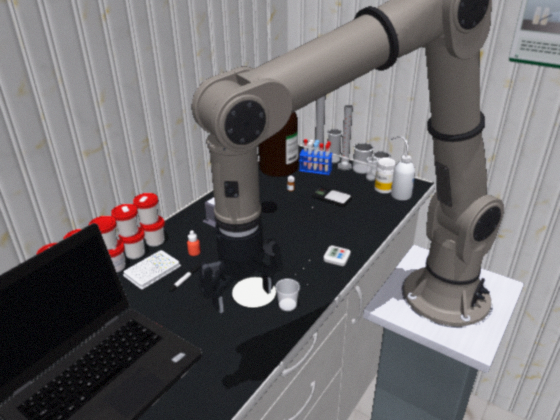

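In the top picture, the candidates for the lid are the red disc in the magazine at (262,172) and the red caps of the jars at (62..190,100), which aren't it. The loose black disc at (308,178) is the look-alike to ignore. The plunger cap is at (263,138), the white pad at (184,255) and the cup at (182,292). The round base at (285,400) is the robot. Next I'll measure these and take a close crop.

```bash
cat > h.py <<'E'
import numpy as np,cv2
from workcell import sensors, optics, finder
def cal(n):
    c=optics.calibration(n); return np.array(c['mtx']),np.array(c['R']),np.array(c['t'])
def ray(n,u,v,z):
    K,R,t=cal(n); d=R.T@np.linalg.solve(K,[u,v,1.]); o=-R.T@t
    return o+d*(z-o[2])/d[2]
def pt(n,u,v,dep):
    K,R,t=cal(n); return R.T@(np.linalg.solve(K,[u,v,1.])*dep-t)
def cloud(n,D):
    K,R,t=cal(n); v,u=np.indices(D.shape); 
    P=np.stack([(u-K[0,2])/K[0,0]*D,(v-K[1,2])/K[1,1]*D,D],-1)
    return (P-t)@R
E
python3 - <<'E'
from h import *
p,_=optics.read_camera("top"); D=np.load("pics/top0.npy")
C=cloud("top",D)
for th in["lid_dispenser","plunger_top","lid_4_center","lid_pad","pocket_balance","open_cup","dropper_bottle","small_vial","marker_pen"]:
    for r in finder.trace("top",th)[:3]:
        m=r['mask']&(D>0); q=C[m]
        print(th,round(r['confidence'],2),np.round(r['rect']),m.sum(),np.round(np.median(q,0),3),np.round(np.percentile(q,2,axis=0),3),np.round(np.percentile(q,98,axis=0),3))
cv2.imwrite("pics/crop1.png",cv2.resize(p[110:320,150:400],None,fx=3,fy=2.8,interpolation=cv2.INTER_CUBIC))
E
```

```text
lid_dispenser 0.9 [265. 158.  46.  52.] 1488 [0.684 0.035 0.062] [ 0.592 -0.019  0.001] [0.732 0.094 0.114]
plunger_top 0.55 [262. 138.  13.  14.] 184 [0.695 0.038 0.111] [0.679 0.022 0.105] [0.713 0.055 0.116]
lid_4_center 0.83 [309. 177.  18.  17.] 282 [ 0.609 -0.082  0.012] [ 0.586 -0.106  0.007] [ 0.631 -0.058  0.017]
lid_4_center 0.72 [263. 171.  21.  22.] 371 [0.625 0.041 0.046] [0.6   0.017 0.039] [0.653 0.067 0.051]
lid_pad 0.69 [185. 255.  41.  44.] 1288 [0.409 0.259 0.001] [ 0.361  0.21  -0.004] [0.458 0.308 0.006]
lid_pad 0.22 [266. 160.  41.  55.] 1333 [0.685 0.039 0.063] [ 0.592 -0.016  0.004] [0.731 0.091 0.114]
pocket_balance 0.76 [374. 228.  27.  43.] 1110 [ 0.47  -0.248  0.014] [ 0.415 -0.281  0.008] [ 0.527 -0.217  0.019]
pocket_balance 0.44 [194. 165.  15.  14.] 145 [0.644 0.217 0.044] [0.633 0.206 0.014] [0.66  0.234 0.075]
open_cup 0.91 [184. 292.  22.  23.] 453 [0.311 0.26  0.011] [ 0.282  0.226 -0.002] [0.338 0.288 0.062]
dropper_bottle 0.47 [195. 167.  14.  12.] 120 [0.643 0.217 0.047] [0.634 0.206 0.02 ] [0.655 0.232 0.075]
dropper_bottle 0.28 [262. 160.  47.  55.] 1382 [0.684 0.04  0.062] [ 0.592 -0.016  0.002] [0.731 0.094 0.114]
dropper_bottle 0.22 [374. 227.  28.  45.] 1117 [ 0.471 -0.248  0.014] [ 0.415 -0.281  0.008] [ 0.527 -0.217  0.019]
small_vial 0.41 [362. 174.  15.   8.] 97 [ 0.613 -0.219  0.039] [ 0.604 -0.241  0.002] [ 0.625 -0.21   0.052]
marker_pen 0.75 [164. 190.  45.   9.] 196 [0.589 0.31  0.01 ] [0.582 0.249 0.005] [0.597 0.374 0.015]
```

View pics/crop1.png

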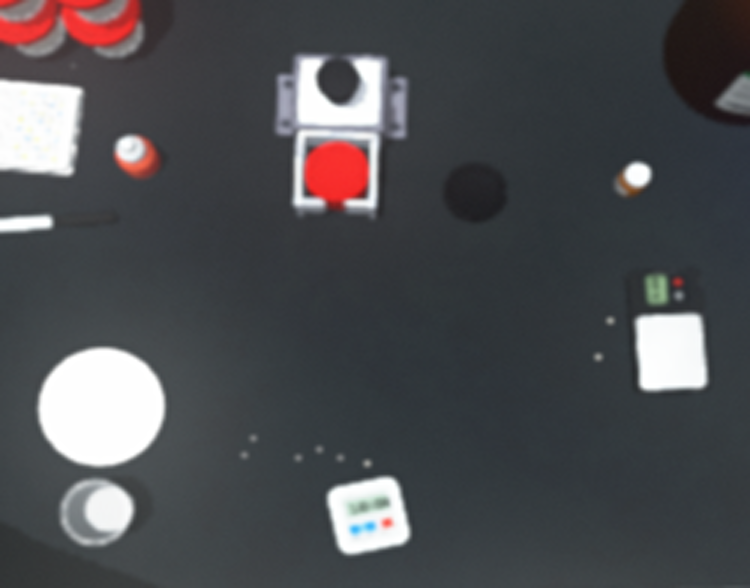

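The crop confirms the choice: the red lid in the magazine at crop (337,173), with the plunger cap behind it. The black disc at crop (475,192) is the decoy. The heights agree with the description: cap 0.111, top lid 0.046, pad 0.001. I'll start towards the plunger with the gripper shut.

```bash
python3 -m handwheel '[[[-4,-1.4,0,0],[-4,-1.4,0,0],[-4,-1.4,0,0],[-4,-1.4,0,0],[-4,-1.4,0,0],[-4,-1.4,0,0],[-4,-1.4,0,0],[-4,-1.4,0,0]]]' 0 30
python3 - <<'E'
from h import *
D=np.load("pics/top0.npy");C=cloud("top",D)
m=(C[...,2]>.055)&(C[...,2]<.07)&(abs(C[...,0]-.67)<.09)&(abs(C[...,1]-.04)<.07)
for lo,hi in((0.05,.072),):
    q=C[m][:,:2].astype(np.float32); print(len(q),cv2.minAreaRect(q*1000))
h=(C[...,2]>.058)&(C[...,2]<.066)&(C[...,0]>.665)&(C[...,0]<.77)&(abs(C[...,1]-.04)<.07)
print(cv2.minAreaRect(C[h][:,:2].astype(np.float32)*1000))
E
```

```text
time_s: 1.4
tcp_pos: [0.4786, 0.256, 0.2456]
tool_rot: [[-0.902, 0.431, 0.001], [0.431, 0.902, 0.001], [-0.0, 0.001, -1.0]]
wrist_force: [0.5, -0.3, -0.7]
opening: -0.0001
790 ((662.4995727539062, 39.60360336303711), (81.7938003540039, 142.93870544433594), 86.12837219238281)
((699.8199462890625, 38.0197639465332), (81.6176528930664, 71.17674255371094), 88.78736114501953)
```

```bash
python3 -m handwheel '[[[-4.15,-1.46,0,0],[-4.15,-1.46,0,0],[-4.15,-1.46,0,0],[-4.15,-1.46,0,0],[-4.15,-1.46,0,0],[-4.15,-1.46,0,0],[-4.15,-1.46,0,0],[0,0,0,0]]]' 0
python3 - <<'E'
from h import *
s=sensors.read_state(); p,d=optics.read_camera("wrist"); cv2.imwrite("pics/w1.png",p)
c=optics.calibration("wrist"); K=np.array(c['mtx']);M=np.array(c['mount'])
T=np.eye(4);T[:3,:3]=s['tool_rot'];T[:3,3]=s['tcp_pos']
for r in finder.trace("wrist","plunger_top")[:3]:
    v,u=np.nonzero(r['mask']&(d>0)); z=d[v,u]
    P=np.stack([(u-K[0,2])/K[0,0]*z,(v-K[1,2])/K[1,1]*z,z,np.ones_like(z)])
    W=(T@M@P)[:3].T; k=abs(W[:,2]-.11)<.006
    print(r['confidence'],r['rect'],k.sum(),W[k].min(0) if k.any() else 0,W[k].max(0) if k.any() else 0, cv2.minEnclosingCircle(W[k][:,:2].astype(np.float32)) if k.any() else 0)
print(s['tcp_pos'])
E
```

```text
time_s: 2.2
tcp_pos: [0.6981, 0.0306, 0.2427]
tool_rot: [[-0.898, 0.441, -0.001], [0.441, 0.898, -0.008], [-0.003, -0.008, -1.0]]
wrist_force: [-0.1, -0.4, -1.0]
opening: 0.0
0.58 [287.9, 190.4, 44.2, 46.5] 1443 [0.67361745 0.01918137 0.10403368] [0.71252147 0.05768498 0.11216915] ((0.6931552886962891, 0.038385216146707535), 0.0198195930570364)
[0.69805559 0.03058843 0.24266999]
```

View pics/w1.png

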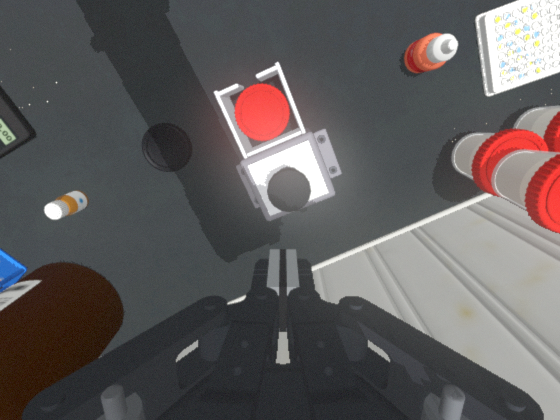

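The wrist picture shows the cap at (289,190), just outside the fingertips' column. It measures (0.693, 0.038, 0.11) with radius 19.8 mm, which matches. I'll rotate and settle first.

```bash
python3 -m handwheel '[[[0,0,0,-8],[0,0,0,-8],[0,0,0,-8],[0,0,2,0],[0,0,2,0],[0,0,2,0],[0,0,0,0],[0,0,0,0]]]' 0
```

```text
time_s: 3.1
tcp_pos: [0.6952, 0.0417, 0.1859]
tool_rot: [[-1.0, 0.025, -0.0], [0.025, 1.0, 0.001], [0.0, 0.001, -1.0]]
wrist_force: [-0.2, -0.6, 0.6]
opening: -0.0001
```

```bash
python3 -m handwheel '[[[0,-0.3,2,0],[0,0,2,0],[0,0,1.5,0],[0,0,0.5,0],[0,0,0.5,0],[0,0,0,0]]]' 0
python3 -m handwheel '[[[0,0,0.4,0],[0,0,0.4,0],[0,0,0.4,0],[0,0,0.4,0],[0,0,0.3,0],[0,0,0,0]]]' 0
```

```text
time_s: 3.7
tcp_pos: [0.6957, 0.0374, 0.1212]
tool_rot: [[-1.0, 0.026, 0.001], [0.026, 1.0, 0.001], [-0.001, 0.001, -1.0]]
wrist_force: [-2.5, 0.8, 2.3]
opening: 0.0
time_s: 4.3
tcp_pos: [0.6962, 0.0373, 0.1031]
tool_rot: [[-1.0, 0.026, 0.002], [0.026, 1.0, 0.001], [-0.002, 0.001, -1.0]]
wrist_force: [-2.5, 0.5, 3.7]
opening: -0.0003
```

```bash
python3 -m handwheel '[[[0,0,0.3,0],[0,0,0.2,0],[0,0,0.2,0],[0,0,0,0],[0,0,0,0]]]' 0
python3 - <<'E'
from h import *
p,d=optics.read_camera("top")
cv2.imwrite("pics/t2.png",cv2.resize(p[110:260,200:360],None,fx=4,fy=4,interpolation=cv2.INTER_CUBIC))
E
```

```text
time_s: 4.8
tcp_pos: [0.6963, 0.0372, 0.0965]
tool_rot: [[-1.0, 0.027, 0.002], [0.027, 1.0, 0.001], [-0.002, 0.001, -1.0]]
wrist_force: [-2.9, 0.4, 5.6]
opening: 0.0001
```

View pics/t2.png

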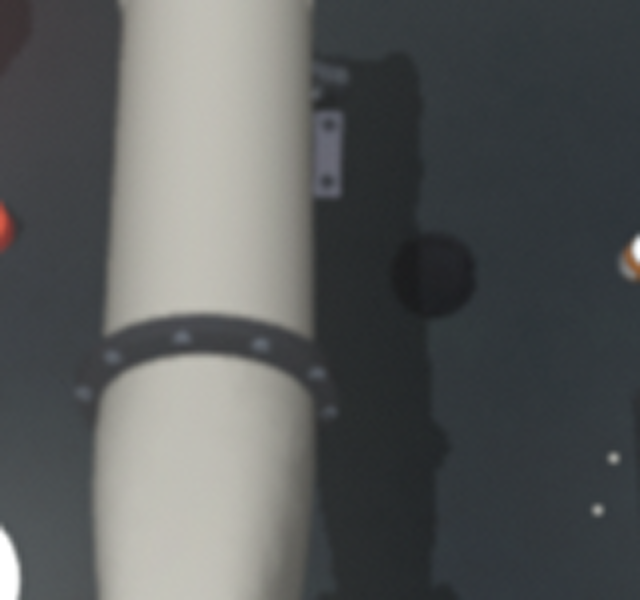

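The arm hides the outlet in this view. The force is close to its full-stroke value, so I'll press a touch further to feel the stop.

```bash
python3 -m handwheel '[[[0,0,0.1,0],[0,0,0.1,0],[0,0,0,0]]]' 0
```

```text
time_s: 5.15
tcp_pos: [0.6963, 0.0373, 0.0962]
tool_rot: [[-1.0, 0.026, 0.003], [0.026, 1.0, 0.001], [-0.003, 0.001, -1.0]]
wrist_force: [-4.6, 0.7, 12.3]
opening: -0.0002
```

The force jumped to 12 N with no further travel, so the plunger is at its stop. I'll hold, then rise slowly.

```bash
python3 -m handwheel '[[[0,0,0,0],[0,0,0,0],[0,0,-0.5,0],[0,0,-1,0],[0,0,-1,0],[0,0,-2,0],[0,0,-2,0],[0,0,-2,0]]]' 0
python3 -m handwheel '[[[4,0,-2,0],[4,0,-1,0],[4,0,0,0],[2,0,0,0],[0,0,0,0],[0,0,0,0]]]' 0
cat > w.py <<'E'
from h import *
import sys
s=sensors.read_state(); p,d=optics.read_camera("wrist"); cv2.imwrite(f"pics/{sys.argv[1]}.png",p)
c=optics.calibration("wrist"); K=np.array(c['mtx']);M=np.array(c['mount'])
T=np.eye(4);T[:3,:3]=s['tool_rot'];T[:3,3]=s['tcp_pos']
v,u=np.indices(d.shape)
P=np.stack([(u-K[0,2])/K[0,0]*d,(v-K[1,2])/K[1,1]*d,d,np.ones_like(d)],-1)
W=(P@(T@M).T)[...,:3]
hsv=cv2.cvtColor(p,cv2.COLOR_BGR2HSV)
red=(((hsv[...,0]<8)|(hsv[...,0]>172))&(hsv[...,1]>150)&(hsv[...,2]>60)).astype(np.uint8)
n,l,st,_=cv2.connectedComponentsWithStats(red)
for i in range(1,n):
    if st[i,4]>150:
        q=W[(l==i)&(d>0)]; 
        print(st[i],np.round(np.median(q,0),4),np.round(q.min(0),3),np.round(q.max(0),3),cv2.minEnclosingCircle(q[q[:,2]>np.median(q[:,2])-.004][:,:2].astype(np.float32)))
print(s['time_s'],s['tcp_pos'],s['wrist_force'])
E
python3 w.py w2
```

```text
time_s: 5.95
tcp_pos: [0.696, 0.0365, 0.1786]
tool_rot: [[-1.0, 0.027, 0.001], [0.027, 1.0, -0.0], [-0.001, -0.0, -1.0]]
wrist_force: [0.9, -0.8, -0.0]
opening: 0.0004
time_s: 6.55
tcp_pos: [0.5566, 0.0404, 0.2083]
tool_rot: [[-1.0, 0.027, 0.003], [0.027, 1.0, 0.0], [-0.003, 0.0, -1.0]]
wrist_force: [0.3, 0.2, -1.0]
opening: 0.0002
[ 261  152   52   52 2101] [0.5527 0.0464 0.0108] [ 0.525  0.017 -0.001] [0.585 0.075 0.014] ((0.5539881587028503, 0.04647146537899971), 0.02884170599281788)
[ 260  212   51   48 1510] [0.614  0.0439 0.0336] [ 0.545  0.012 -0.002] [0.658 0.071 0.202] ((0.5943482518196106, 0.044759638607501984), 0.04985789954662323)
[420 235  42  37 744] [0.6349 0.2125 0.0306] [0.628 0.206 0.002] [0.657 0.236 0.043] ((0.6434895396232605, 0.2215075045824051), 0.01589776575565338)
[ 453  346  107   36 1944] [0.7559 0.2991 0.0703] [0.544 0.093 0.058] [0.795 0.363 0.276] ((0.6649142503738403, 0.22310788929462433), 0.17708832025527954)
6.55 [0.55655954 0.04044302 0.20825702] [ 0.26962799  0.24173291 -1.02490796]
```

View pics/w2.png

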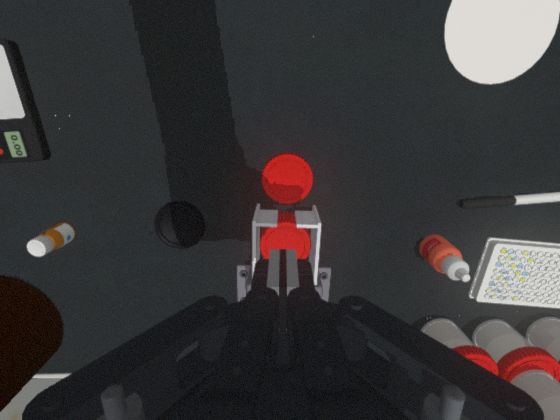

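The wrist picture shows the ejected lid at (287,178), clear of the magazine at (0.554, 0.046). The stack top now reads 0.034, so it has dropped 11.5 mm. I'll straddle the lid with open fingers along y and come down.

```bash
python3 -m handwheel '[[[0.3,0.5,0,0],[0,0,3,0],[0,0,3,0],[0,0,3,0],[0,0,3,0],[0,0,3,0],[0,0,0,0],[0,0,0,0]]]' 0.85 20; python3 w.py w3
```

```text
time_s: 7.4
tcp_pos: [0.5532, 0.0458, 0.0571]
tool_rot: [[-1.0, 0.027, -0.001], [0.027, 1.0, -0.0], [0.001, -0.0, -1.0]]
wrist_force: [0.3, 0.5, 0.5]
opening: 0.0723
[ 238  194   89   86 6000] [0.5513 0.0464 0.0107] [ 0.525  0.017 -0.001] [0.582 0.075 0.014] ((0.554072380065918, 0.04651091620326042), 0.028846440836787224)
[235 320  41  34 304] [0.6142 0.0305 0.0338] [0.596 0.015 0.032] [0.621 0.041 0.036] ((0.6071579456329346, 0.028057262301445007), 0.016862943768501282)
[509 332  39  29 424] [0.6321 0.2125 0.0173] [0.542 0.115 0.009] [0.64  0.22  0.118] ((0.5861116647720337, 0.16768011450767517), 0.0684349462389946)
7.4 [0.55319215 0.04580815 0.05710831] [0.29173089 0.46018799 0.51829582]
```

View pics/w3.png

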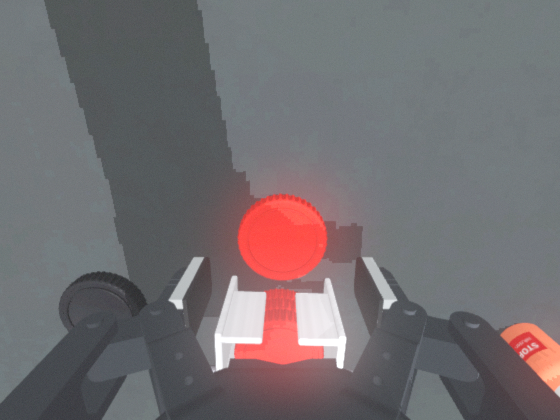

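The lid at (283,237) is centred between the open fingers. Going down.

```bash
python3 -m handwheel '[[[0,0,2,0],[0,0,1.5,0],[0,0,0,0],[0,0,0,0]]]' 
python3 -m handwheel '[[[0,0,0.5,0],[0,0,0,0],[0,0,0,0]]]'; python3 w.py w4
```

```text
time_s: 7.85
tcp_pos: [0.5542, 0.0458, 0.024]
tool_rot: [[-1.0, 0.027, 0.003], [0.027, 1.0, 0.0], [-0.003, 0.0, -1.0]]
wrist_force: [0.7, -0.4, 0.1]
opening: 0.0727
time_s: 8.15
tcp_pos: [0.5531, 0.0457, 0.0178]
tool_rot: [[-1.0, 0.027, 0.001], [0.027, 1.0, 0.0], [-0.001, 0.0, -1.0]]
wrist_force: [0.1, -0.4, 0.3]
opening: 0.0725
[ 227  215  111  105 9100] [0.5506 0.0464 0.0108] [ 0.525  0.016 -0.001] [0.582 0.076 0.014] ((0.5539212822914124, 0.04635927081108093), 0.02883027493953705)
[ 254  327   51   36 1211] [0.5962 0.0442 0.0137] [ 0.593  0.029 -0.   ] [0.601 0.058 0.027] ((0.5972616076469421, 0.04419805854558945), 0.00962093099951744)
8.15 [0.55308922 0.04571231 0.01781578] [ 0.0546888  -0.36060398  0.28108318]
```

View pics/w4.png

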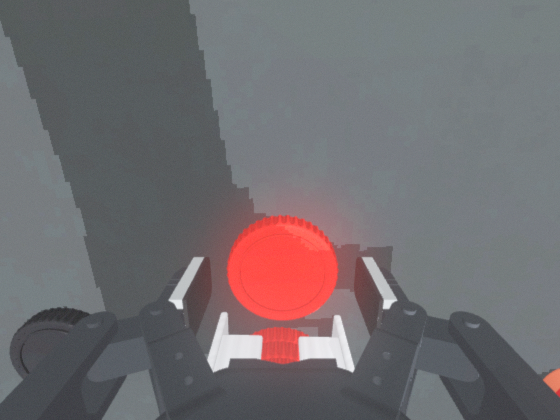

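```bash
python3 -m handwheel '[[[0,0,0.4,0],[0,0,0,0],[0,0,0,0]]]'; python3 -m handwheel '[[[0,0,0.3,0],[0,0,0,0],[0,0,0,0]]]'
```

```text
time_s: 8.5
tcp_pos: [0.5525, 0.0456, 0.0131]
tool_rot: [[-1.0, 0.027, -0.0], [0.027, 1.0, -0.0], [0.0, -0.0, -1.0]]
wrist_force: [0.8, -1.3, -0.1]
opening: 0.0722
time_s: 8.8
tcp_pos: [0.5526, 0.0456, 0.0102]
tool_rot: [[-1.0, 0.027, -0.0], [0.027, 1.0, -0.0], [0.0, -0.0, -1.0]]
wrist_force: [-0.1, 0.8, 0.1]
opening: 0.0724
```

```bash
python3 -m handwheel '[[[0,0,0.3,0],[0,0,0,0],[0,0,0,0]]]'
```

```text
time_s: 9.1
tcp_pos: [0.5526, 0.0456, 0.0072]
tool_rot: [[-1.0, 0.027, -0.0], [0.027, 1.0, -0.0], [0.0, -0.0, -1.0]]
wrist_force: [-0.1, -0.4, -0.2]
opening: 0.0725
```

The fingertips are within a few mm of the worktop with no contact yet, and the body is about 8 mm above the magazine. Now push in +y with the trailing finger.

```bash
python3 -m handwheel '[[[0,0.6,0,0],[0,0.8,0,0],[0,0.8,0,0],[0,0.8,0,0],[0,0.8,0,0],[0,0.8,0,0],[0,0.4,0,0],[0,0,0,0]]]'; python3 w.py w5
```

```text
time_s: 9.9
tcp_pos: [0.554, 0.0969, 0.0073]
tool_rot: [[-1.0, 0.025, 0.0], [0.025, 1.0, 0.001], [-0.0, 0.001, -1.0]]
wrist_force: [0.7, 0.5, 0.4]
opening: 0.0725
[  210   223   119   112 10351] [0.5514 0.0916 0.0107] [ 0.526  0.061 -0.001] [0.593 0.12  0.014] ((0.5548741817474365, 0.09124896675348282), 0.02897261083126068)
[128 376  32  44 725] [0.6015 0.0338 0.0336] [0.544 0.024 0.021] [0.611 0.067 0.083] ((0.5768430233001709, 0.0459103137254715), 0.03936677798628807)
9.9 [0.55403863 0.09691593 0.00726947] [0.67105043 0.49785218 0.40921123]
```

View pics/w5.png

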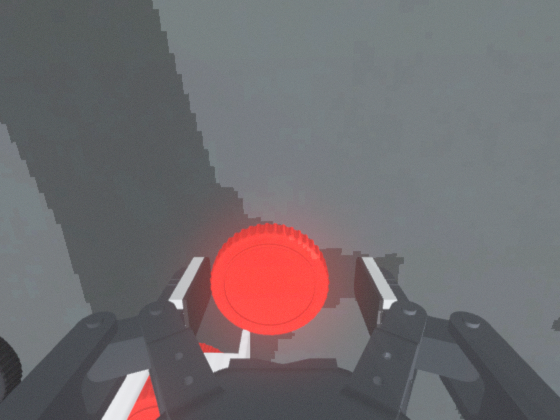

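The trailing finger pushes the lid cleanly; it is at (270,280), or (0.555, 0.091). I'll push on 5 cm to clear the dispenser, then turn towards the pad.

```bash
python3 -m handwheel '[[[0,0.8,0,0],[0,0.8,0,0],[0,0.8,0,0],[0,0.8,0,0],[0,0.8,0,0],[0,0.6,0,0],[0,0.4,0,0],[0,0,0,0]]]';  python3 -m handwheel '[[[0,0,0,-8.5],[0,0,0,-8.5],[0,0,0,-8.5],[0,0,0,-8.5],[0,0,0,-8.5],[0,0,0,-8.5],[0,0,0,0],[0,0,0,0]]]';python3 w.py w6
```

```text
time_s: 10.75
tcp_pos: [0.5553, 0.1467, 0.0073]
tool_rot: [[-1.0, 0.026, 0.0], [0.026, 1.0, 0.001], [-0.0, 0.001, -1.0]]
wrist_force: [0.2, 0.3, -0.0]
opening: 0.0727
time_s: 11.55
tcp_pos: [0.5555, 0.1451, 0.0073]
tool_rot: [[-0.653, -0.757, -0.0], [-0.757, 0.653, -0.0], [0.0, 0.0, -1.0]]
wrist_force: [0.4, -0.3, 0.7]
opening: 0.0727
[   0  153   86   65 3139] [0.5962 0.0435 0.02  ] [ 0.594  0.029 -0.001] [0.605 0.056 0.037] ((0.5971636176109314, 0.04084891825914383), 0.010510367341339588)
[  213   213   120   114 10610] [0.554  0.138  0.0108] [ 0.528  0.112 -0.001] [0.592 0.169 0.014] ((0.5563588738441467, 0.14047639071941376), 0.028851022943854332)
[  0 263  27  37 548] [0.6251 0.066  0.034 ] [0.619 0.058 0.031] [0.635 0.071 0.037] ((0.6267790794372559, 0.06568626314401627), 0.008318052627146244)
11.55 [0.55545242 0.14506552 0.00726245] [ 0.39392344 -0.33755775  0.7366537 ]
```

View pics/w6.png

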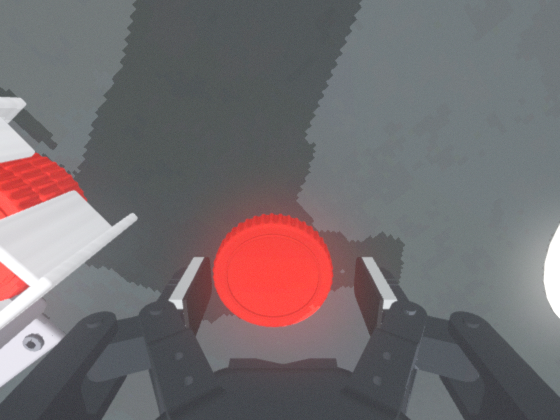

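The lid sits between the fingers at (273,270), or (0.556, 0.140). The jaw axis points at the pad to within 2°. It has about 18.5 cm left to slide.

```bash
python3 -m handwheel '[[[0,0.6,0,-2],[0,1,0,0],[0,1,0,0],[0,1,0,0],[0,1,0,0],[0,1,0,0],[0,1,0,0],[0,0.9,0,0]]]';  python3 -m handwheel '[[[0,1,0,0],[0,1,0,0],[0,1,0,0],[0,1,0,0],[0,1,0,0],[0,0.6,0,0],[0,0.3,0,0],[0,0,0,0]]]';python3 w.py w7
```

```text
time_s: 12.4
tcp_pos: [0.4961, 0.1932, 0.0073]
tool_rot: [[-0.623, -0.782, -0.0], [-0.782, 0.623, 0.0], [0.0, 0.0, -1.0]]
wrist_force: [0.3, 0.6, -0.1]
opening: 0.0726
time_s: 13.2
tcp_pos: [0.4504, 0.2296, 0.0073]
tool_rot: [[-0.622, -0.783, -0.0], [-0.783, 0.622, 0.0], [0.0, 0.0, -1.0]]
wrist_force: [0.0, 0.2, 0.4]
opening: 0.0728
[  209   213   119   114 10101] [0.4516 0.2209 0.0108] [ 0.425  0.195 -0.001] [0.488 0.253 0.014] ((0.45277294516563416, 0.223795086145401), 0.028881505131721497)
13.2 [0.45041863 0.22961772 0.00729976] [0.03569157 0.17482815 0.35741771]
```

View pics/w7.png

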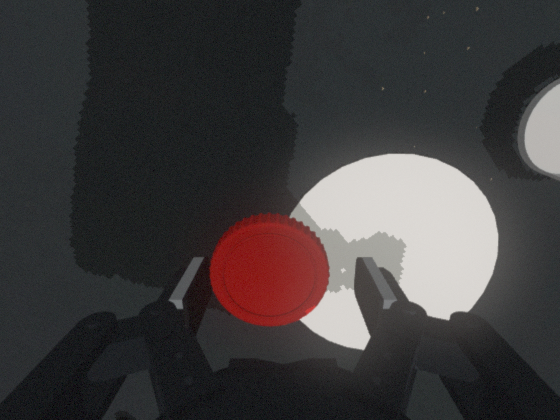

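The lid at (270,268) is right on course: its near edge is on the pad, whose disc is centred near (397,250). About 5.5 cm more to go.

```bash
python3 -m handwheel '[[[0,0.7,0,0],[0,0.9,0,0],[0,0.9,0,0],[0,0.9,0,0],[0,0.9,0,0],[0,0.6,0,0],[0,0.3,0,0],[0,0,0,0]]]';python3 w.py w8
```

```text
time_s: 14.05
tcp_pos: [0.4096, 0.2621, 0.0073]
tool_rot: [[-0.622, -0.783, -0.0], [-0.783, 0.622, 0.0], [0.0, 0.0, -1.0]]
wrist_force: [0.4, 0.0, -0.4]
opening: 0.0723
[ 210  221  117  104 8478] [0.4122 0.2531 0.0109] [0.385 0.228 0.004] [0.44  0.284 0.014] ((0.4122541844844818, 0.25573599338531494), 0.028166823089122772)
14.05 [0.40963969 0.26206271 0.00732282] [ 0.35434525  0.00260451 -0.39382541]
```

View pics/w8.png

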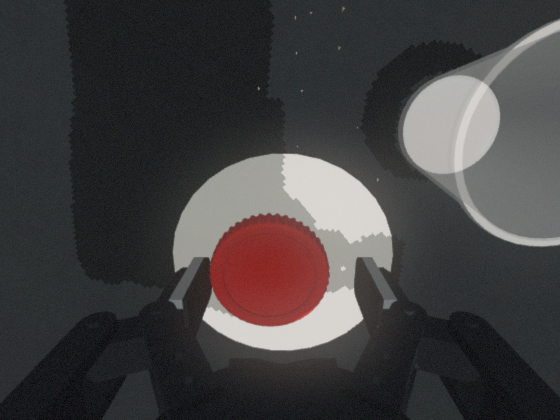

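The lid at (270,268) lies wholly inside the pad disc, which spans columns 173-392 and rows 153-350. I'll ease the trailing finger off it and lift straight up.

```bash
python3 -m handwheel '[[[0,-0.3,0,0],[0,-0.3,0,0],[0,0,-1,0],[0,0,-2,0],[0,0,-4,0],[0,0,-4,0],[0,0,-4,0],[0,0,-4,0]]]';python3 -m handwheel '[[[3,0,0,0],[4,0,0,0],[4,0,0,0],[4,0,0,0],[4,0,0,0],[0,0,0,0],[0,0,0,0],[0,0,0,0]]]'; python3 - <<'E'
from h import *
p,D=optics.read_camera("top")
C=cloud("top",D)
for th in["lid_dispenser","plunger_top","lid_4_center","lid_pad","pocket_balance","open_cup","dropper_bottle","small_vial","marker_pen"]:
    for r in finder.trace("top",th)[:3]:
        m=r['mask']&(D>0); q=C[m]
        if r['confidence']>.4: print(th,round(r['confidence'],2),np.round(r['rect']),m.sum(),np.round(np.median(q,0),3),np.round((np.percentile(q,1,axis=0)+np.percentile(q,99,axis=0))/2,3))
cv2.imwrite("pics/end.png",cv2.resize(p[110:320,150:400],None,fx=3,fy=2.8,interpolation=cv2.INTER_CUBIC))
print(sensors.read_state()['tcp_pos'])
E
```

```text
time_s: 14.9
tcp_pos: [0.4147, 0.2576, 0.1998]
tool_rot: [[-0.623, -0.782, 0.001], [-0.782, 0.623, 0.001], [-0.001, -0.0, -1.0]]
wrist_force: [0.8, 0.3, 0.1]
opening: 0.0728
time_s: 15.7
tcp_pos: [0.2973, 0.1102, 0.1981]
tool_rot: [[-0.623, -0.783, 0.002], [-0.783, 0.623, 0.001], [-0.002, -0.001, -1.0]]
wrist_force: [0.2, -0.3, -0.7]
opening: 0.073
lid_dispenser 0.93 [265. 161.  46.  55.] 1454 [0.683 0.035 0.062] [0.662 0.037 0.057]
plunger_top 0.74 [263. 139.  13.  18.] 189 [0.696 0.037 0.111] [0.696 0.038 0.092]
lid_4_center 0.74 [307. 179.  23.  17.] 328 [ 0.609 -0.082  0.012] [ 0.609 -0.082  0.012]
lid_4_center 0.66 [261. 172.  24.  22.] 357 [0.626 0.042 0.035] [0.626 0.042 0.034]
lid_pad 0.58 [183. 254.  40.  40.] 898 [0.403 0.26  0.001] [0.411 0.258 0.002]
pocket_balance 0.9 [374. 226.  27.  45.] 1107 [ 0.471 -0.248  0.014] [ 0.472 -0.249  0.014]
open_cup 0.86 [184. 289.  20.  11.] 259 [0.319 0.26  0.008] [0.32 0.25 0.03]
dropper_bottle 0.54 [182. 288.  23.  16.] 276 [0.318 0.262 0.009] [0.319 0.241 0.091]
dropper_bottle 0.47 [264. 172.  23.  23.] 347 [0.626 0.042 0.035] [0.627 0.042 0.035]
dropper_bottle 0.44 [195. 166.  13.  14.] 145 [0.642 0.217 0.042] [0.645 0.22  0.04 ]
marker_pen 0.7 [163. 190.  45.   9.] 176 [0.589 0.311 0.011] [0.59  0.311 0.011]
[0.29641131 0.10939908 0.1972041 ]
```

View pics/end.png

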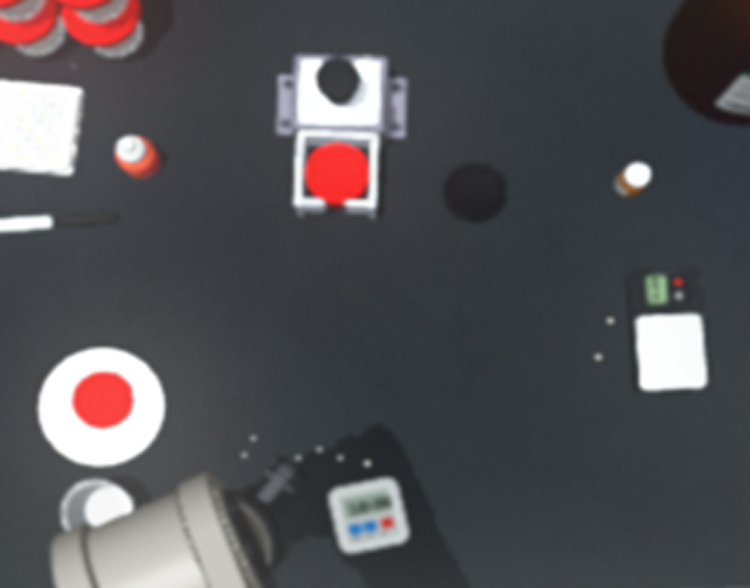

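The top view shows the lid centred on the pad at crop (103,400), the plunger up at 0.111 and the stack top at 0.035. The bystanders are where they were.

```bash
python3 -c "
from workcell import env,sensors
s=sensors.read_state();print(s['time_s'],s['wrist_force']);print(env.sign_off())"
```

```text
16.2 [ 0.15564906 -0.13740298 -0.46339916]
the job is handed in; nothing more can be done
None
```

The job is done and was handed in at 16.2 s; no verdict is reported. I pressed the plunger once to its stop, where the force jumped to 12 N with no further travel, and let it come up. I then slid the ejected red lid onto the white pad between the open fingertips and took the hand away.

**Last checks:**
- **Lid:** it lies flat and wholly on the pad, its centre about 5 mm from the pad's centre.
- **Plunger:** its top is at 0.111 m, so it is up.
- **Stack:** it is still in the magazine and has dropped one lid; its top went from 0.046 to about 0.035 m.
- **Bystanders:** the balance, bottle and marker re-measured within about 1 mm. The finder did not report the vial, but it looks unmoved in the picture.
- **Hand:** clear of everything, with a wrist force of about 0.5 N, which is noise level.

**What disagreed:**
- **Finder:** it ranked the black look-alike lid above the red one and gave some wrong labels for the bottle. I ignored both.
- **Cup:** its last centre came out about 9 mm off the first one, but the arm hid part of it. What can be seen of it has not moved.

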